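# Crank the dust-extraction damper open

## Robot

A 6-joint arm with a two-finger parallel gripper is mounted at the origin on the work surface. World frame = base frame: x ahead of the robot, y to its left, z up, the work surface at z = 0. Lengths are in mm, angles in rad, forces in N, time in s.
With the tool pointing down it reaches from about 275 to 825 mm from the base axis. Payload 4.9 kg.
Tool frame: the origin (TCP) lies at the very end of the fingers, on their centre line; the grasp point (between the pads) lies 19 mm behind it (tcp_to_grasp is the z of the grasp point in the tool frame, in mm); z points along the fingers, y is the line along which they close (so a half turn about z gives the same grasp; the last joint's range is limited). The gripper opens to 85 mm and grips with 20 to 120 N. Pads are 22 mm wide; open, the fingers measure 114 mm over their backs; the gripper's body (76 mm by 85 mm) begins 54 mm behind the grasp point. The pads swing forward as they close: fully open they stand 13 mm farther back than shut.
Start: joints at [1.108, 0.326, -0.193, 1.052, 0, 1.437], TCP at [177.594, 520.556, 231.281] pointing down, gripper open.
Joint ranges: [-2.65, 2.65], [-0.97, 1.79], [-1.3, 1.35], [-1.93, 2.1], [-1.47, 1.37], [-3.14, 3.14]. Speed limits (rad/s): [2.57, 2.57, 3.14, 3.14, 3.14, 3.14].

## Interface

Orientations are given as a unit quaternion [w, x, y, z].
In Python, from workcell import * gives the robot as it stands.
- The arm moves only by the tool arm_command, never from a script. Its argument "motion" is one flat list of numbers, 7 for each row, row after row: the turn, a rotation vector about the world's x, y, z in units of 360 degrees (1.0 is 360 degrees), then the shift along the world's x, y, z in units of 200 mm (1.0 is 200 mm), then the closure in counts, from 0 (fully open) to 255 (shut). In form: [rx, ry, rz, tx, ty, tz, claw, rx, ry, rz, tx, ty, tz, claw, ...]. A call has 1 to 10 rows; each row is the pose to reach, as a shift and turn from the pose commanded when the call began, turning the shorter way round; what a row does not reach only later rows make up. A row lasts 1/10 s, in which the tool goes at most 50 mm and 8.59 degrees, less where a joint would pass 70% of its speed; a pose out of reach is approached as far as the arm can. A call with a number of a shift or a turn outside -1 to 1 is refused whole. A call with a gripper value outside its range is refused whole. The fingers move at their own pace and stop on an object; "force" is the grip in N (left out, the last holds). Time passes only in rows, so rows that repeat a pose let the fingers close. It gives the time, the measured TCP pose, the force, the opening and the grip force at its end, in the units of the state.
- get_obs(): the state, without advancing time (a new reading comes with each control period).
- capture(name): name is "scene" or "top" or "wrist"; returns the picture (400x640x3 uint8, red, green, blue); there is no depth.
- camera_params(name): a dict with "fx", "fy", "cx", "cy" (pixels), "dist" ([k1, k2, p1, p2, k3] as OpenCV has them; the pictures are not rectified), "position" and "attitude" of the camera in the world. Camera axes: x right, y down, z forward; pixel columns grow to the right and rows downward; lengths in mm; the calibration is good to about 2 mm. A picture is of the moment at which its call begins: read the wrist's pose just before it. camera_params takes no time and is no camera call; for the wrist camera it gives the pose at the moment of the call.
- finish_job(): hands the job in; it is judged then, once.
The state is a dict: "t": time; "joints": joint angles; "dq": joint speeds; "joint_torque": joint torques, N m; "tool_pos": TCP position; "eef_rot": TCP orientation; "force": force on the tool from outside, world axes, zero at the start; "moment": the same for the moment, N m; "opening": opening from 0.0 (shut) to 1.0 (fully open); "finger_force": force on a finger pad.
Only numpy, scipy, OpenCV 4.12 (cv2) and the standard library are available. Lean on these libraries where they do the work, as an engineer would, in place of code of your own. Each camera call takes 0.05 s, during which the arm holds its last target. There are 200 camera calls.

## Task

Lift the loose crank off its stand and feel its socket down over the square-ended spindle hidden inside the damper box's collar until it is fully home; press lightly and turn to find the square, never force it. Then wind the crank counter-clockwise (seen from above) until the damper's pointer has come round to the open stop, without wrenching it against the stop. Leave the crank seated on the spindle, let go, and leave the flask bodies and the polishing bar where they stand.

Things in the scene. Friction and masses are not known exactly. Their poses are not given: they have to be found in the camera images.
- crank_grip (a point): The loose steel crank, 0.36 to 0.54 kg, upright. This point: centre of its level flat bar, straight above the socket. Bar 18 mm wide, 12 mm high, 135 mm long; it can be gripped across its width here. x = along the bar to the knob, z = up. Below the bar a 16 mm round stem, 26 mm long, carries the socket; the open foot is 81 mm below this point.
- crank_foot (a point): Centre of the crank's open foot; same axes as crank_grip. The socket is a square tube 45 mm long, 32 mm across (42 mm over corners). Its square hole is 25 mm wide and 45 mm deep; two of its flats face along the bar.
- crank_weight (a point): Centre of the counterweight at the crank bar's short end, 45 mm from the socket's axis: an upright steel cylinder, 26 mm diameter, 24 mm high. With it the crank balances over its socket.
- crank_knob (a point): The crank's upright black knob, fixed on the bar's long end: a cylinder of 20 mm diameter standing 40 mm high on the bar. This point is on its axis, 22 mm above the bar's upper side, 18 mm below the knob's top, 75 mm from the crank's turning axis. Same axes as crank_grip.
- stand: The stand the crank starts on, fixed to the bench: a grey plate 100 x 100 x 10 mm with a round steel post, 23 mm diameter, 41 mm high, inside the crank's socket (lift the crank at least 45 mm to clear it). Origin: under the plate's centre, at bench height.
- gate_mouth (a point): Damper box, fixed to the bench: green, 150 x 150 x 50 mm, steel top; in the middle of the top a round collar 45 mm high, 58 mm outer and 50 mm inner diameter. This point: centre of the collar's mouth, 95 mm above the bench. z = up, -x = the intake slot side (roughly facing the robot), +y = left. Pressing or wrenching the crank on the box with over 60 N in all (contact forces summed) is forcing it.
- gate_seat (a point): Centre of the flange at the foot of the square spindle in the collar, 42 mm below the mouth; the crank's foot rests here when fully home. The square, 24 mm wide, ends 19 mm above this point (there the crank stops if the flats do not match); on it a round nose, 24 mm diameter tapering to 12 mm, 8 mm high. The square's angle is unknown; axes as gate_mouth.
- damper (a joint): Angle (rad) of damper and black pointer on the box's top: 0 shut (pointer to the box's +y), 1.571 open (pointer to its -x, at a stop post); grows counter-clockwise from above. Starts at 0 to 0.5, stays where left, takes 0.2 N m. Only the spindle turns it, with play: spindle and crank turn up to 1.1 rad (0.12 N m) before it follows. The pointer cannot be pushed.
- flask0_center (a point): A bystander: steel flask body, 66 mm diameter, 100 mm high, standing; this is its centre.
- flask1_center (a point): A second such flask body; its centre.
- bar_center (a point): A bystander: reddish-brown bar of polishing compound, 110 x 45 x 40 mm, lying on the bench; its centre.
There are look-alikes about, which are no part of the job. What is shaped like the part that bears crank_grip but brown, purple or turquoise is not meant.

How it is judged:
By the outcome, as a careful person would: the job done as asked, in the order asked, and still so for the second after the job is handed in, with the robot touching nothing.
It also fails if it takes over 72 s, if anything falls off the work surface, if the arm or the gripper's body presses on something with over 40 N, if the wrist force passes 120 N, or if a joint passes its speed limit or range.

## Working session

There is one attempt and no reset: what is moved stays moved. The work goes in short steps, Python scripts to look and compute and a tool call to move; the robot and the scene stay as the last step left them, time stands still between calls to the robot, and variables do not carry over. Pictures are saved under pics/ and viewed, at most 10 in all, crops included, and the job is handed in when it is done.

Besides the shell and the picture viewer there is one more tool, called after "Call:" as name(argument=value, ...) on one line, values as JSON. arm_command: Moves the arm, as the interface text tells. Its arguments: {"type":"object","properties":{"motion":{"type":"array","items":{"type":"number"}},"force":{"type":"number"}},"required":["motion"]}

```bash
ls; mkdir -p pics
python3 - <<'E'
from workcell import *
import cv2,numpy as np
o=get_obs();print(o)
for n in("scene","top"):
    p=capture(n);cv2.imwrite(f"pics/{n}0.png",cv2.cvtColor(p,cv2.COLOR_RGB2BGR));print(n,camera_params(n))
E
```

```text
pics
{'t': 0.0, 'joints': array([ 1.10776514e+00,  3.26922673e-01, -1.93569409e-01,  1.05197079e+00,
       -2.69185525e-05,  1.43661803e+00]), 'dq': array([-0.00013507, -0.00083384, -0.00056081, -0.00049195,  0.00041093,
       -0.00013196]), 'joint_torque': array([-5.46172505e-04, -4.43407166e+01,  2.62435824e+01,  1.55944697e-02,
       -1.72759101e-04, -2.10575621e-06]), 'tool_pos': array([177.35952548, 520.02584627, 230.51885491]), 'eef_rot': array([-2.32274607e-04,  1.63686472e-01,  9.86512060e-01, -8.00359130e-04]), 'force': array([0.45778759, 0.4885376 , 0.94492542]), 'moment': array([-0.02778284,  0.02343429, -0.02198561]), 'finger_force': 0.0, 'opening': 1.0010536192658388}
scene {'fx': 437.8261831634767, 'fy': 437.8261831634767, 'cx': 315.8891965541823, 'cy': 203.22567598113605, 'dist': array([-0.11677013,  0.        ,  0.        ,  0.        ,  0.        ]), 'position': array([1469.82024189,  459.11071377,  778.89531258]), 'attitude': array([-0.26268333,  0.50612589,  0.72612657, -0.38415395])}
top {'fx': 425.1949768908164, 'fy': 425.1949768908164, 'cx': 322.74724792829215, 'cy': 203.85004406625922, 'dist': array([-0.02202632,  0.        ,  0.        ,  0.        ,  0.        ]), 'position': array([ 480.07675198,   91.27039475, 1103.92042931]), 'attitude': array([ 0.01606888, -0.70277512,  0.71112472, -0.0122701 ])}
```

View pics/top0.png

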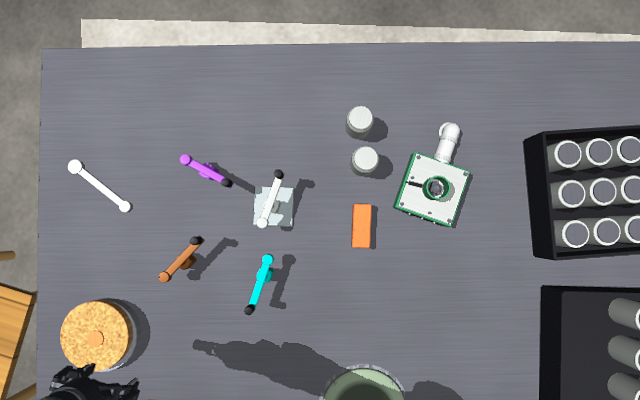

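View pics/scene0.png

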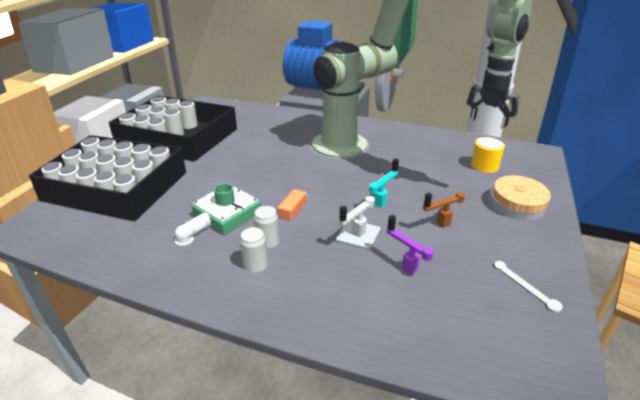

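```bash
cat > h.py <<'E'
from workcell import *
import cv2,numpy as np
from scipy.spatial.transform import Rotation as R
def ray(c,px):
    K=np.array([[c["fx"],0,c["cx"]],[0,c["fy"],c["cy"]],[0,0,1]])
    u=cv2.undistortPoints(np.array([[px]],float),K,c["dist"])[0,0]
    q=c["attitude"];M=R.from_quat([*q[1:],q[0]]).as_matrix()
    return np.array(c["position"]),M@np.array([u[0],u[1],1])
def onz(c,px,z):
    p,d=ray(c,px);return p+d*(z-p[2])/d[2]
def proj(c,P):
    q=c["attitude"];M=R.from_quat([*q[1:],q[0]]).as_matrix()
    K=np.array([[c["fx"],0,c["cx"]],[0,c["fy"],c["cy"]],[0,0,1]])
    v=M.T@(np.array(P,float)-c["position"])
    return cv2.projectPoints(v.reshape(1,1,3),np.zeros(3),np.zeros(3),K,c["dist"])[0].ravel()
def grab(n,f=None):
    c=camera_params(n);p=cv2.cvtColor(capture(n),cv2.COLOR_RGB2BGR)
    if f:cv2.imwrite("pics/"+f,p)
    return c,p
E
python3 - <<'E'
from h import *
p=cv2.imread("pics/top0.png")
a=cv2.resize(p[155:245,230:320],None,fx=4.4,fy=4.4,interpolation=2)
b=cv2.resize(p[145:235,390:480],None,fx=4.4,fy=4.4,interpolation=2)
cv2.imwrite("pics/crop1.png",np.hstack([a,b]))
c=camera_params("top")
for n,px,z in [("knob",(279,175),137),("weight",(262,224),100),("collar",(436,188),95),("tip",(412,184),52),
 ("bar",(361,226),40),("f0",(360,118),100),("f1",(365,158),100)]: print(n,onz(c,px,z).round(0))
E
```

```text
knob [586. 195. 137.]
weight [474. 240. 100.]
collar [ 555. -173.   95.]
tip [ 569. -125.   52.]
bar [466.   2.  40.]
f0 [724.   5. 100.]
f1 [628.  -5. 100.]
```

View pics/crop1.png

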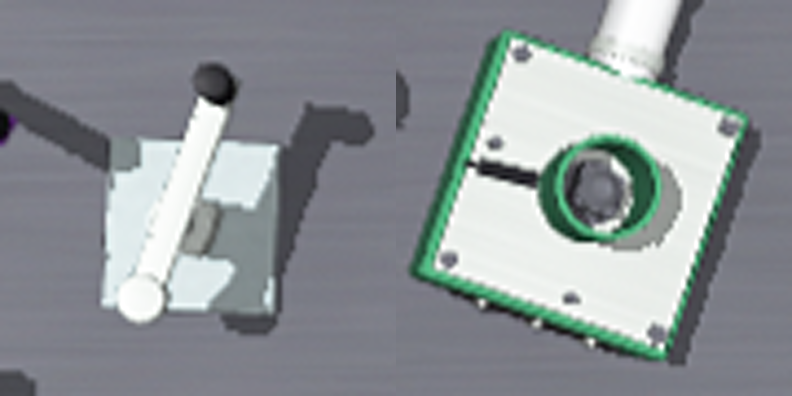

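Run:
```python
from h import *
c=camera_params("top")
k=onz(c,(278.6,173.9),137);w=onz(c,(261.8,223),103)
d=k-w;yaw=np.arctan2(d[1],d[0]);print(k,w,np.hypot(*d[:2]),yaw,"grip",w+45/120*np.array([d[0],d[1],0]))
o=lambda x,y:(390+(x-396)/4.4,145+y/4.4)
col=onz(c,o(600,188),95);tip=onz(c,o(473,165),52)
e=[onz(c,o(*v),50) for v in[(510,32),(748,115),(665,358),(414,272)]];print("box",np.mean(e,0),"col",col,"tip",tip)
a=e[0]-e[3];b=e[1]-e[2];print("boxyaw",[np.arctan2(v[1],v[0]) for v in(a,b,e[0]-e[1],e[3]-e[2])])
t=tip-col;print("ptr",np.arctan2(t[1],t[0]))
E=get_obs()["eef_rot"];print(R.from_quat([*E[1:],E[0]]).as_matrix().round(3))
```

```text
[588.55562909 196.28668855 137.        ] [476.83100127 240.45053428 103.        ] 120.13674595810141 -0.3764411339138843 grip [518.7277367  223.88909213 103.        ]
box [ 555.87899771 -177.18431704   50.        ] col [ 555.72427033 -174.2337368    95.        ] tip [ 572.78510682 -114.16381279   52.        ]
boxyaw [np.float64(-0.39838072061885726), np.float64(-0.3530672829221836), np.float64(1.221581915934995), np.float64(1.2281782136564887)]
ptr 1.294067223221036
[[-0.946  0.323 -0.001]
 [ 0.323  0.946 -0.001]
 [ 0.    -0.002 -1.   ]]
```

Call:
arm_command(motion=[0, 0, -0.0075, 0.1, -0.09, 0, 0, 0, 0, -0.0075, 0.26, -0.225, 0, 0, 0, 0, -0.0075, 0.43, -0.37, 0, 0, 0, 0, -0.0075, 0.6, -0.52, 0, 0, 0, 0, -0.0075, 0.77, -0.665, 0, 0, 0, 0, -0.0075, 0.94, -0.81, 0, 0])

```text
t: 0.7
tool_pos: [366.5, 357.1, 231.0]
eef_rot: [-0.0, 0.187, 0.982, -0.0]
force: [0.9, 0.3, -0.4]
opening: 1.0
finger_force: 0.0
```

Call:
arm_command(motion=[0, 0, 0, 0.17, -0.145, 0, 0, 0, 0, 0, 0.34, -0.29, 0, 0, 0, 0, 0, 0.51, -0.445, 0, 0, 0, 0, 0, 0.65, -0.565, 0, 0, 0, 0, 0, 0.75, -0.65, 0, 0, 0, 0, 0, 0.77, -0.67, 0, 0, 0, 0, 0, 0.77, -0.67, 0, 0])

```text
t: 1.4
tool_pos: [519.6, 223.9, 230.7]
eef_rot: [-0.001, 0.188, 0.982, -0.0]
force: [-0.6, 0.4, -0.6]
opening: 1.0
finger_force: 0.0
```

Run:
```python
from h import *
c,p=grab("wrist","w1.png");print(get_obs()["tool_pos"],get_obs()["t"],c)
for P in [(519,224,97),(588.5,196.3,137),(477,240.5,103)]: print(proj(c,P))
```

```text
[518.90232594 224.62400809 230.80779154] 1.45 {'fx': 320.5707394723171, 'fy': 320.5707394723171, 'cx': 317.9552877793, 'cy': 196.3748312119908, 'dist': array([0.01837922, 0.        , 0.        , 0.        , 0.        ]), 'position': array([452.42857861, 250.25883404, 373.05198251]), 'attitude': array([0.11861917, 0.81853702, 0.55629717, 0.08037476])}
[318.18320936 185.50124956]
[317.97739439 284.36131481]
[318.05071518 134.69098058]
```

View pics/w1.png

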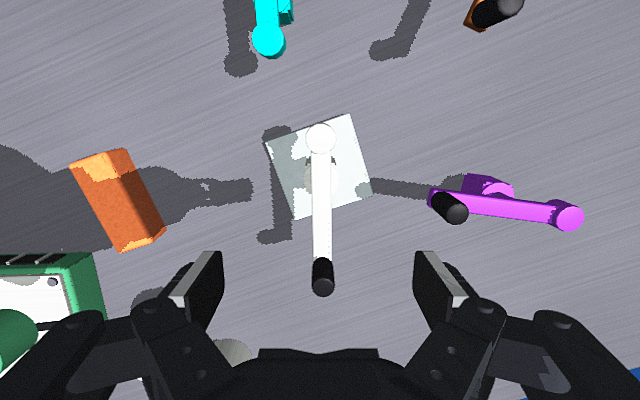

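Run:
```python
from h import *
c=camera_params("wrist");p=cv2.imread("pics/w1.png");g=p.astype(int)
m=((g.min(2)>225)).astype(np.uint8)
for r in (128,134,138,142,148,175,190,205,220,235,250):
    x=np.where(m[r,300:342])[0]+300;print(r,x.min() if len(x) else 0,x.max() if len(x) else 0)
print("col320",np.where(m[110:300,320])[0][[0,-1]]+110)
bk=(g.max(2)<70).astype(np.uint8);n,l,s,ce=cv2.connectedComponentsWithStats(bk)
for i in range(1,n):
    if s[i,4]>100:print(s[i],ce[i])
for P in [(519,224,85),(588.5,196.3,97),(588.5,196.3,137)]:print(proj(c,P))
```

```text
128 306 341
134 300 341
138 300 341
142 300 341
148 300 341
175 312 341
190 300 341
205 300 341
220 313 330
235 314 330
250 314 331
col320 [124 256]
[464   0  60  32 860] [487.12674419  14.94069767]
[431 191  38  34 716] [447.74162011 207.61871508]
[    0   251   640   149 44967] [312.70740765 353.96101586]
[  0 253  67  15 582] [ 31.26804124 258.81958763]
[312 257  23  40 740] [322.35       276.85945946]
[317.72864218 183.22037187]
[317.44940946 262.25865945]
[317.36180241 285.29367465]
```

Call:
arm_command(motion=[0, 0, 0.003, 0.004, 0.014, -0.1, 0, 0, 0, 0.003, 0.004, 0.014, -0.27, 0, 0, 0, 0.003, 0.004, 0.014, -0.44, 0, 0, 0, 0.003, 0.004, 0.014, -0.6, 0, 0, 0, 0.003, 0.004, 0.014, -0.72, 0, 0, 0, 0.003, 0.004, 0.014, -0.79, 0, 0, 0, 0.003, 0.004, 0.014, -0.79, 100, 0, 0, 0.003, 0.004, 0.014, -0.79, 255, 0, 0, 0.003, 0.004, 0.014, -0.79, 255, 0, 0, 0.003, 0.004, 0.014, -0.79, 255], force=40)

```text
t: 2.45
tool_pos: [521.1, 227.9, 74.6]
eef_rot: [0.001, 0.177, 0.984, 0.001]
force: [0.1, 0.4, -0.8]
opening: 0.334
finger_force: 0.0
```

Call:
arm_command(motion=[0, 0, 0, 0, 0, 0, 255, 0, 0, 0, 0, 0, 0, 255, 0, 0, 0, 0, 0, 0, 255, 0, 0, 0, 0, 0, 0, 255], force=60)

```text
t: 2.85
tool_pos: [521.0, 227.4, 74.5]
eef_rot: [0.001, 0.178, 0.984, 0.0]
force: [-1.9, 0.1, 6.7]
opening: 0.198
finger_force: 58.8
```

Run:
```python
from h import *
o=get_obs();print(o)
c,p=grab("wrist","w2.png")
```

```text
{'t': 2.85, 'joints': array([ 2.81683481e-01,  5.08119355e-01, -3.50627735e-01,  7.10460383e-01,
       -1.32438461e-04,  6.39069595e-01]), 'dq': array([ 0.00047021, -0.00040694,  0.0002607 ,  0.00042763, -0.00015295,
        0.00201348]), 'joint_torque': array([ 2.02194303e-01, -4.58749080e+01,  2.07105267e+01, -6.46417625e-01,
        1.19743240e-01, -4.19828924e-03]), 'tool_pos': array([521.02903455, 227.35209691,  74.45618749]), 'eef_rot': array([7.41135721e-04, 1.77743589e-01, 9.84076512e-01, 2.93627581e-04]), 'force': array([-1.91759994,  0.06938296,  6.71712642]), 'moment': array([-0.16978448,  0.29022899, -0.00549862]), 'finger_force': 58.78653109073639, 'opening': 0.19784364234844395}
```

View pics/w2.png

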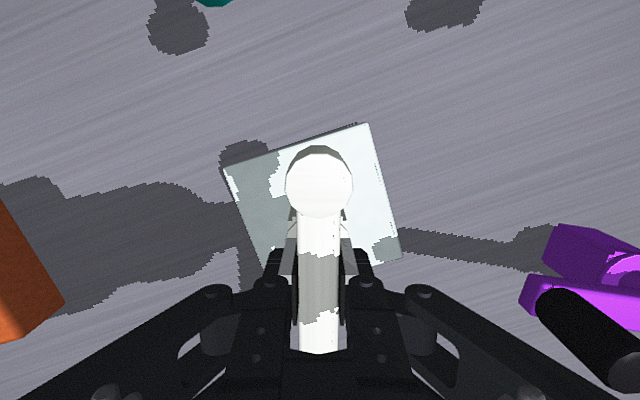

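Call:
arm_command(motion=[0, 0, 0, 0, 0, 0.03, 255, 0, 0, 0, 0, 0, 0.1, 255, 0, 0, 0, 0, 0, 0.2, 255, 0, 0, 0, 0, 0, 0.3, 255, 0, 0, 0, 0, 0, 0.4, 255, 0, 0, 0, 0, 0, 0.5, 255, 0, 0, 0, 0, 0, 0.57, 255, 0, 0, 0, 0, 0, 0.6, 255, 0, 0, 0, 0, 0, 0.6, 255])

```text
t: 3.8
tool_pos: [520.6, 227.4, 193.7]
eef_rot: [0.0, 0.178, 0.984, 0.0]
force: [0.2, 0.2, -3.3]
opening: 0.196
finger_force: 59.1
```

Run:
```python
from h import *
o=get_obs();print(o['t'],o['tool_pos'],o['force'],o['moment'],o['opening'],o['finger_force'])
c,p=grab("scene","s1.png");cv2.imwrite("pics/s1c.png",cv2.resize(p[130:260,170:430],None,fx=3,fy=3,interpolation=2))
```

```text
3.8 [520.55725758 227.43069831 193.71588665] [ 0.21301681  0.16463418 -3.26053901] [-0.01628458 -0.06735582  0.05191318] 0.1958890105935653 59.056971073150635
```

View pics/s1c.png

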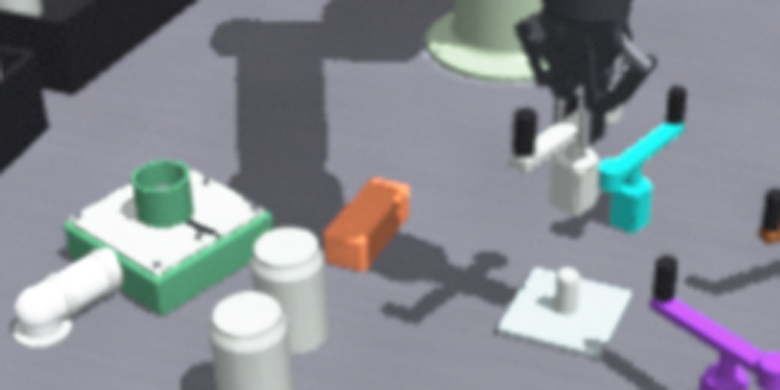

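Call:
arm_command(motion=[0, 0, -0.01, 0, -0.08, 0, 255, 0, 0, -0.03, 0, -0.22, 0, 255, 0, 0, -0.05, 0.01, -0.4, 0, 255, 0, 0, -0.07, 0.01, -0.6, 0, 255, 0, 0, -0.09, 0.02, -0.8, 0, 255, 0, 0, -0.11, 0.02, -1.0, 0, 255])

```text
t: 4.45
tool_pos: [523.5, 26.0, 192.0]
eef_rot: [-0.001, 0.503, 0.865, -0.0]
force: [0.8, 0.1, -5.1]
opening: 0.201
finger_force: 59.1
```

Call:
arm_command(motion=[0, 0, -0.02, 0, -0.2, 0, 255, 0, 0, -0.04, 0, -0.4, 0, 255, 0, 0, -0.06, 0.01, -0.6, 0, 255, 0, 0, -0.08, 0.01, -0.8, 0, 255, 0, 0, -0.1, 0.02, -0.96, 0, 255])

```text
t: 4.95
tool_pos: [527.3, -166.6, 191.9]
eef_rot: [-0.001, 0.746, 0.666, -0.001]
force: [0.4, -0.6, -4.2]
opening: 0.199
finger_force: 59.1
```

Call:
arm_command(motion=[0, 0, -0.015, 0, -0.16, 0, 255, 0, 0, -0.029, 0, -0.3, 0, 255, 0, 0, -0.029, 0, -0.4, 0, 255, 0, 0, -0.029, 0.01, -0.47, 0, 255, 0, 0, -0.029, 0.01, -0.49, 0, 255, 0, 0, -0.029, 0.01, -0.49, 0, 255, 0, 0, -0.029, 0.01, -0.49, 0, 255, 0, 0, -0.029, 0.01, -0.49, 0, 255])

```text
t: 5.75
tool_pos: [530.5, -261.4, 193.3]
eef_rot: [-0.0, 0.801, 0.599, 0.0]
force: [-0.6, 0.4, -4.0]
opening: 0.2
finger_force: 59.1
```

Run:
```python
from h import *
o=get_obs();print(o['t'],o['tool_pos'],o['eef_rot'],o['joints'],o['force'],o['moment'])
c,p=grab("wrist","w3.png");np.save("w3.npy",c,allow_pickle=True)
print(proj(c,(556,-173,95)),proj(c,(556,-173,53)),c['position'])
```

```text
5.75 [ 530.45805936 -261.43941216  193.32506266] [-2.34296175e-04  8.00725753e-01  5.99031058e-01  7.58837860e-05] [-5.82849206e-01  4.28897424e-01 -1.39007147e-01  1.00328121e+00
  3.01556896e-04  1.27416238e+00] [-0.60551342  0.41130603 -4.0049238 ] [ 0.03448548  0.02460807 -0.00051357]
[317.23500795  71.2363176 ] [317.34354879  75.80343821] [ 550.81816975 -192.416036    335.64290554]
```

View pics/w3.png

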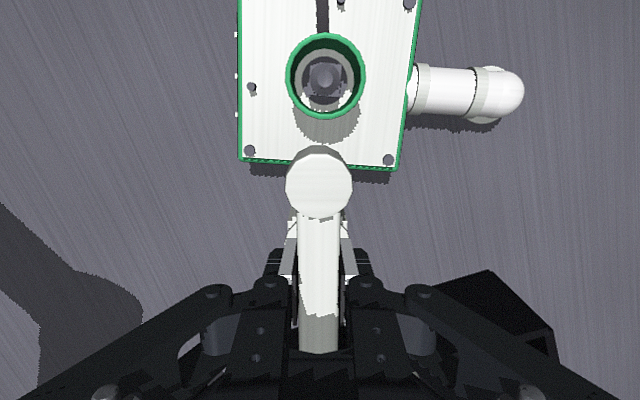

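Run:
```python
from h import *
p=cv2.imread("pics/w3.png");c=np.load("w3.npy",allow_pickle=True).item()
hsv=cv2.cvtColor(p,cv2.COLOR_BGR2HSV)
m=cv2.inRange(hsv,(55,100,40),(90,255,255))[20:135,270:380]
m2=np.zeros_like(m)
cs,h=cv2.findContours(m,cv2.RETR_CCOMP,cv2.CHAIN_APPROX_NONE)
for i,k in enumerate(cs):
    if len(k)>60:
        e=cv2.fitEllipse(k);ct=(e[0][0]+270,e[0][1]+20);print(h[0][i][3],ct,e[1],onz(c,ct,95))
cv2.imwrite("pics/w3c.png",cv2.resize(p[30:125,275:375],None,fx=6,fy=6,interpolation=cv2.INTER_CUBIC))
```

```text
-1 (324.9964408874512, 75.54522323608398) (78.94617462158203, 85.6906967163086) [ 560.43688046 -177.23866006   95.        ]
4 (322.8556365966797, 79.47554779052734) (63.923377990722656, 66.28589630126953) [ 558.27592625 -179.3001451    95.        ]
```

View pics/w3c.png

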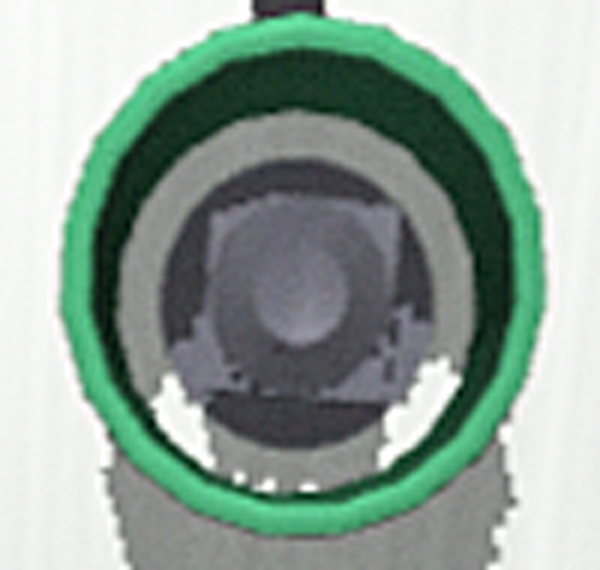

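Run:
```python
from h import *
from scipy.optimize import least_squares
p=cv2.imread("pics/w3.png");c=np.load("w3.npy",allow_pickle=True).item()
def fit(P):
    return least_squares(lambda q:np.hypot(P[:,0]-q[0],P[:,1]-q[1])-q[2],[*P.mean(0),30],loss="soft_l1").x
hsv=cv2.cvtColor(p,cv2.COLOR_BGR2HSV)
m=cv2.inRange(hsv,(55,100,110),(90,255,255))[25:130,275:375]
cs,h=cv2.findContours(m,cv2.RETR_EXTERNAL,cv2.CHAIN_APPROX_NONE)
k=max(cs,key=len)[:,0]+[275,25]
print("outer",fit(np.array([onz(c,q,95)[:2] for q in k])))
# weight top rim: bright disc
g=p.min(2);m=(g>215).astype(np.uint8);m[:140]=0;m[212:]=0
P=[]
for r in range(186,208,2):
    x=np.where(m[r,270:370])[0]+270;P+= [(x.min()-.5,r),(x.max()+.5,r)] if len(x) else []
print(P)
W=np.array([onz(c,q,222)[:2] for q in P]);print("weight",fit(W))
y=1.284;t=np.array([530.46,-261.44]);print("exp",t+45*np.array([np.cos(y),np.sin(y)]))
for n,px,z in[("nose",(325,79.7),80),("bar",(320,225),216)]:print(n,onz(c,px,z))
u=lambda x,y:(275+x/6,30+y/6)
q=[onz(c,u(*v),72)[:2] for v in[(212,210),(400,207),(398,398),(205,400)]];print(np.mean(q,0),[np.linalg.norm(q[i]-q[i-1]) for i in range(4)],[np.arctan2(*(q[i]-q[i-1])[::-1])%(np.pi/2) for i in range(4)])
# bar edges
for r in(222,230,240,250):
    x=np.where(g[r,290:350]>150)[0]+290;print(r,x.min(),x.max())
```

```text
outer [ 560.13158169 -178.26968509   27.93007977]
[(np.float64(285.5), 186), (np.float64(350.5), 186), (np.float64(285.5), 188), (np.float64(351.5), 188), (np.float64(285.5), 190), (np.float64(351.5), 190), (np.float64(286.5), 192), (np.float64(350.5), 192), (np.float64(286.5), 194), (np.float64(349.5), 194), (np.float64(287.5), 196), (np.float64(348.5), 196), (np.float64(288.5), 198), (np.float64(347.5), 198), (np.float64(289.5), 200), (np.float64(347.5), 200), (np.float64(290.5), 202), (np.float64(346.5), 202), (np.float64(291.5), 204), (np.float64(345.5), 204), (np.float64(292.5), 206), (np.float64(343.5), 206)]
weight [ 542.50788142 -221.13475785   11.9885233 ]
exp [ 543.18963882 -218.27802257]
nose [ 560.23825768 -179.08701056   80.        ]
bar [ 538.25524386 -238.09619469  216.        ]
[ 560.75928878 -179.60854343] [np.float64(23.002378421333308), np.float64(23.894225798929057), np.float64(23.08026737484108), np.float64(25.216279109904423)] [np.float64(1.2382681058258627), np.float64(1.2995213570062158), np.float64(1.295781100533124), np.float64(1.2947281638652446)]
222 290 347
230 290 345
240 297 338
250 298 338
```

Run:
```python
from h import *
from scipy.optimize import least_squares
c=np.load("w3.npy",allow_pickle=True).item()
P=[(285.5,186),(350.5,186),(285.5,188),(351.5,188),(285.5,190),(351.5,190),(286.5,192),(350.5,192),(286.5,194),(349.5,194),(287.5,196),(348.5,196),(288.5,198),(347.5,198),(289.5,200),(347.5,200),(290.5,202),(346.5,202),(291.5,204),(345.5,204),(292.5,206),(343.5,206)]
for z in(222,218,214,210):
    W=np.array([onz(c,q,z)[:2] for q in P]);s=least_squares(lambda q:np.hypot(W[:,0]-q[0],W[:,1]-q[1])-q[2],[*W.mean(0),13]).x
    y=1.284;t=np.array([530.46,-261.44]);d=s[:2]-t;print(z,s,"along",d@[np.cos(y),np.sin(y)],"lat(left of tool x)",d@[-np.sin(y),np.cos(y)])
```

```text
222 [ 542.50807082 -221.13270554   11.98895053] along 42.0691138579328 lat(left of tool x) -0.15380578400752754
218 [ 542.21557217 -222.14347412   12.41093729] along 41.01688779849512 lat(left of tool x) -0.1591813192017355
214 [ 541.92307353 -223.1542427    12.83292406] along 39.964661739450285 lat(left of tool x) -0.16455685439327894
210 [ 541.63057488 -224.16501128   13.25491083] along 38.91243568032665 lat(left of tool x) -0.16993238958352208
```

Call:
arm_command(motion=[0, 0, 0.015, 0.06, 0.03, 0, 255, 0, 0, 0.038, 0.13, 0.06, 0, 255, 0, 0, 0.061, 0.2, 0.1, 0, 255, 0, 0, 0.084, 0.27, 0.13, 0, 255, 0, 0, 0.107, 0.34, 0.16, 0, 255, 0, 0, 0.13, 0.41, 0.2, 0, 255, 0, 0, 0.153, 0.48, 0.23, 0, 255, 0, 0, 0.176, 0.54, 0.26, 0, 255, 0, 0, 0.199, 0.58, 0.28, 0, 255, 0, 0, 0.215, 0.6, 0.29, 0, 255])

```text
t: 6.8
tool_pos: [651.1, -203.3, 193.1]
eef_rot: [-0.0, 0.248, 0.969, 0.0]
force: [0.3, 0.2, -4.2]
opening: 0.195
finger_force: 59.2
```

Call:
arm_command(motion=[0, 0, 0.02, 0, 0, 0, 255, 0, 0, 0.03, 0, 0, 0, 255, 0, 0, 0.035, 0, 0, 0, 255, 0, 0, 0.035, 0, 0, 0, 255, 0, 0, 0.035, 0, 0, 0, 255, 0, 0, 0.035, 0, 0, 0, 255])

```text
t: 7.4
tool_pos: [650.4, -204.3, 193.3]
eef_rot: [-0.0, 0.144, 0.99, 0.0]
force: [-0.5, -1.0, -3.4]
opening: 0.196
finger_force: 59.2
```

Run:
```python
from h import *
from scipy.optimize import least_squares
o=get_obs();print(o['t'],o['tool_pos'],o['eef_rot'],o['joints'],o['force'],o['moment'])
y=2*np.arctan2(o['eef_rot'][2],o['eef_rot'][1]);print("yaw",y)
c,p=grab("wrist","w4.png");np.save("w4.npy",c,allow_pickle=True)
ct=proj(c,(560,-177,95)).astype(int);print(ct)
hsv=cv2.cvtColor(p,cv2.COLOR_BGR2HSV)
x0,y0=ct-[50,52];y0=max(y0,0)
m=cv2.inRange(hsv,(55,100,110),(90,255,255))[y0:y0+105,x0:x0+100]
k=max(cv2.findContours(m,cv2.RETR_EXTERNAL,cv2.CHAIN_APPROX_NONE)[0],key=len)[:,0]+[x0,y0]
print(k.min(0),k.max(0))
P=np.array([onz(c,q,95)[:2] for q in k])
s=least_squares(lambda q:np.hypot(P[:,0]-q[0],P[:,1]-q[1])-q[2],[*P.mean(0),29],loss="soft_l1").x
d=s[:2]-o['tool_pos'][:2];print("outer",s,"along",d@[np.cos(y),np.sin(y)],"lat",d@[-np.sin(y),np.cos(y)])
cv2.imwrite("pics/w4c.png",cv2.resize(p[max(y0,0):y0+150,x0-20:x0+130],None,fx=4,fy=4,interpolation=2))
```

```text
7.4 [ 650.35896927 -204.33451151  193.29256821] [-5.60441580e-05  1.43503204e-01  9.89649851e-01  1.84212016e-05] [-4.12599591e-01  5.98384993e-01  1.42578846e-01  1.11510803e+00
  5.77523923e-06 -1.24598879e-01] [-0.46544082 -0.96327245 -3.44551739] [-0.01402164  0.03258741 -0.03450084]
yaw 2.8535919419600217
[319  67]
[277  24] [359 110]
outer [ 560.23081179 -178.2395708    27.97490861] along 93.8280072712259 lat 0.5794420933612372
```

View pics/w4c.png

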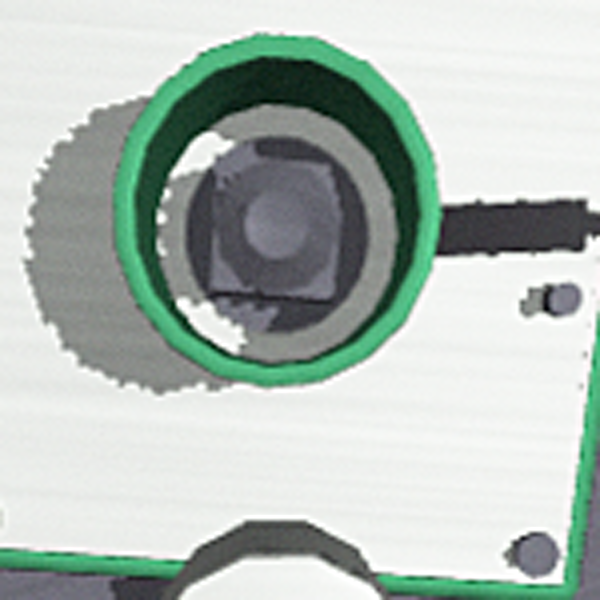

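Call:
arm_command(motion=[0, 0, 0, -0.08, 0.023, 0, 255, 0, 0, 0, -0.2, 0.057, 0, 255, 0, 0, 0, -0.32, 0.092, 0, 255, 0, 0, 0, -0.42, 0.12, 0, 255, 0, 0, 0, -0.463, 0.1325, 0, 255, 0, 0, 0, -0.463, 0.1325, 0, 255, 0, 0, 0, -0.463, 0.1325, -0.05, 255, 0, 0, 0, -0.463, 0.1325, -0.1, 255, 0, 0, 0, -0.463, 0.1325, -0.15, 255, 0, 0, 0, -0.463, 0.1325, -0.16, 255])

```text
t: 8.45
tool_pos: [556.9, -177.7, 158.8]
eef_rot: [-0.002, 0.143, 0.99, 0.001]
force: [-1.0, 0.4, -3.6]
opening: 0.2
finger_force: 59.1
```

Call:
arm_command(motion=[0, 0, 0, 0, 0, -0.02, 255, 0, 0, 0, 0, 0, -0.04, 255, 0, 0, 0, 0, 0, -0.05, 255, 0, 0, 0, 0, 0, -0.05, 255])

```text
t: 8.85
tool_pos: [557.7, -178.1, 151.1]
eef_rot: [-0.0, 0.144, 0.99, 0.0]
force: [-0.3, -0.5, -3.9]
opening: 0.197
finger_force: 59.1
```

```bash
cat > s.py <<'E'
from h import *
o=get_obs();y=2*np.arctan2(o['eef_rot'][2],o['eef_rot'][1])
print(o['t'],o['tool_pos'].round(2),"yaw",round(y,4),o['force'].round(2),o['moment'].round(3),"j6",o['joints'][5].round(3))
E
python3 s.py
```

```text
8.85 [ 557.74 -178.14  151.12] yaw 2.8536 [-0.32 -0.47 -3.86] [0.031 0.094 0.001] j6 -0.147
```

Foot at about 87 mm, inside the collar, with no contact. Next, small steps down over the nose.

Call:
arm_command(motion=[0, 0, 0, 0, 0, -0.01, 255, 0, 0, 0, 0, 0, -0.02, 255, 0, 0, 0, 0, 0, -0.03, 255, 0, 0, 0, 0, 0, -0.04, 255, 0, 0, 0, 0, 0, -0.04, 255])

```text
t: 9.35
tool_pos: [557.5, -178.1, 142.9]
eef_rot: [-0.0, 0.144, 0.99, 0.0]
force: [0.6, -0.5, -2.9]
opening: 0.195
finger_force: 59.1
```

Call:
arm_command(motion=[0, 0, 0, 0, 0, -0.006, 255, 0, 0, 0, 0, 0, -0.012, 255, 0, 0, 0, 0, 0, -0.018, 255, 0, 0, 0, 0, 0, -0.02, 255, 0, 0, 0, 0, 0, -0.02, 255])

```text
t: 9.85
tool_pos: [558.1, -178.0, 139.6]
eef_rot: [0.0, 0.143, 0.99, 0.0]
force: [-0.1, 2.2, -1.1]
opening: 0.197
finger_force: 59.5
```

```bash
python3 s.py
```

```text
9.85 [ 558.07 -177.99  139.55] yaw 2.8537 [-0.07  2.17 -1.08] [0.368 0.003 0.043] j6 -0.147
```

Call:
arm_command(motion=[0, 0, 0, 0, 0.006, 0, 255, 0, 0, 0, 0, 0.01, 0, 255, 0, 0, 0, 0, 0.01, 0, 255])

```text
t: 10.15
tool_pos: [557.5, -176.0, 139.0]
eef_rot: [-0.0, 0.143, 0.99, -0.0]
force: [0.4, -0.8, -2.9]
opening: 0.197
finger_force: 59.2
```

```bash
python3 s.py
```

```text
10.15 [ 557.54 -176.02  139.04] yaw 2.8537 [ 0.43 -0.76 -2.95] [-0.02  -0.036 -0.013] j6 -0.144
```

Call:
arm_command(motion=[0, 0, 0, 0, 0, -0.006, 255, 0, 0, 0, 0, 0, -0.01, 255, 0, 0, 0, 0, 0, -0.01, 255])

```text
t: 10.45
tool_pos: [557.6, -176.1, 137.0]
eef_rot: [-0.0, 0.144, 0.99, 0.0]
force: [-0.0, -0.3, -3.2]
opening: 0.196
finger_force: 59.2
```

```bash
python3 s.py
```

```text
10.45 [ 557.59 -176.14  136.96] yaw 2.8535 [-0.01 -0.26 -3.19] [-0.018  0.024  0.01 ] j6 -0.144
```

Call:
arm_command(motion=[0, 0, 0, 0, 0, -0.004, 255, 0, 0, 0, 0, 0, -0.008, 255, 0, 0, 0, 0, 0, -0.01, 255, 0, 0, 0, 0, 0, -0.01, 255])

```text
t: 10.85
tool_pos: [558.0, -176.1, 135.4]
eef_rot: [0.0, 0.144, 0.99, 0.0]
force: [0.7, -0.2, -1.7]
opening: 0.195
finger_force: 59.4
```

```bash
python3 s.py
```

```text
10.85 [ 558.04 -176.1   135.44] yaw 2.8536 [ 0.68 -0.18 -1.7 ] [ 0.1   -0.083 -0.031] j6 -0.144
```

Call:
arm_command(motion=[0, 0, 0, 0.003, 0, -0.004, 255, 0, 0, 0.003, 0.003, 0, -0.006, 255, 0, 0, 0.006, 0.003, 0, -0.006, 255, 0, 0, 0.006, 0.003, 0, -0.006, 255])

```text
t: 11.25
tool_pos: [558.4, -176.2, 134.2]
eef_rot: [0.0, 0.125, 0.992, -0.0]
force: [-0.9, 1.4, 1.2]
opening: 0.198
finger_force: 59.8
```

```bash
python3 s.py
```

```text
11.25 [ 558.45 -176.19  134.23] yaw 2.8919 [-0.86  1.4   1.22] [ 0.1    0.251 -0.054] j6 -0.182
```

Call:
arm_command(motion=[0, 0, -0.003, -0.001, 0.002, 0, 255, 0, 0, -0.006, -0.001, 0.002, 0, 255, 0, 0, -0.009, -0.001, 0.002, 0, 255, 0, 0, -0.012, -0.001, 0.002, 0, 255])

```text
t: 11.65
tool_pos: [558.0, -175.6, 133.6]
eef_rot: [-0.0, 0.163, 0.987, 0.0]
force: [0.6, 0.1, -3.7]
opening: 0.2
finger_force: 59.2
```

```bash
python3 s.py
```

```text
11.65 [ 557.96 -175.58  133.65] yaw 2.8144 [ 0.59  0.11 -3.74] [ 0.037  0.048 -0.024] j6 -0.104
```

Call:
arm_command(motion=[0, 0, -0.004, 0, 0, 0, 255, 0, 0, -0.008, 0, 0, 0, 255, 0, 0, -0.008, 0, 0, 0, 255])

```text
t: 11.95
tool_pos: [558.2, -175.8, 134.0]
eef_rot: [-0.0, 0.187, 0.982, -0.0]
force: [0.7, -0.8, -3.6]
opening: 0.199
finger_force: 59.2
```

```bash
python3 s.py
```

```text
11.95 [ 558.21 -175.76  134.  ] yaw 2.7649 [ 0.69 -0.78 -3.61] [-0.035 -0.031 -0.051] j6 -0.054
```

Call:
arm_command(motion=[0, 0, 0.004, 0, 0, 0, 255, 0, 0, 0.006, 0, 0, -0.005, 255, 0, 0, 0.006, 0, 0, -0.01, 255, 0, 0, 0.006, 0, 0, -0.015, 255, 0, 0, 0.006, 0, 0, -0.015, 255])

```text
t: 12.45
tool_pos: [558.0, -175.6, 130.8]
eef_rot: [-0.0, 0.168, 0.986, 0.0]
force: [-0.2, 0.4, -3.8]
opening: 0.195
finger_force: 59.2
```

```bash
python3 s.py
```

```text
12.45 [ 557.99 -175.65  130.84] yaw 2.8034 [-0.17  0.35 -3.83] [-0.017  0.032 -0.018] j6 -0.093
```

Dropped onto the square with no resistance. Lowering on toward home (expected TCP about 116–117).

Call:
arm_command(motion=[0, 0, 0, 0, 0, -0.01, 255, 0, 0, 0, 0, 0, -0.02, 255, 0, 0, 0, 0, 0, -0.03, 255, 0, 0, 0, 0, 0, -0.04, 255, 0, 0, 0, 0, 0, -0.05, 255, 0, 0, 0, 0, 0, -0.05, 255])

```text
t: 13.05
tool_pos: [558.0, -175.7, 120.7]
eef_rot: [-0.0, 0.168, 0.986, 0.0]
force: [-0.2, -0.0, -3.2]
opening: 0.195
finger_force: 59.2
```

```bash
python3 s.py
```

```text
13.05 [ 557.97 -175.66  120.69] yaw 2.8034 [-0.18 -0.02 -3.25] [ 0.02  -0.038 -0.007] j6 -0.093
```

Call:
arm_command(motion=[0, 0, 0, 0, 0, -0.005, 255, 0, 0, 0, 0, 0, -0.01, 255, 0, 0, 0, 0, 0, -0.015, 255, 0, 0, 0, 0, 0, -0.015, 255])

```text
t: 13.45
tool_pos: [558.1, -175.7, 118.0]
eef_rot: [-0.0, 0.168, 0.986, 0.0]
force: [-0.5, -0.8, -3.8]
opening: 0.191
finger_force: 59.2
```

Call:
arm_command(motion=[0, 0, 0, 0, 0, -0.005, 255, 0, 0, 0, 0, 0, -0.01, 255, 0, 0, 0, 0, 0, -0.01, 255])

```text
t: 13.75
tool_pos: [558.6, -176.0, 117.4]
eef_rot: [0.001, 0.168, 0.986, -0.0]
force: [-2.3, 1.1, 5.3]
opening: 0.196
finger_force: 60.3
```

```bash
python3 s.py
```

```text
13.75 [ 558.57 -176.01  117.36] yaw 2.8034 [-2.28  1.11  5.27] [0.22  0.561 0.077] j6 -0.093
```

Call:
arm_command(motion=[0, 0, 0, 0, 0, 0.007, 255, 0, 0, 0.01, 0, -0.001, 0.007, 255, 0, 0, 0.02, 0, -0.002, 0.007, 255, 0, 0, 0.03, 0, -0.0025, 0.007, 255, 0, 0, 0.04, -0.0005, -0.003, 0.007, 255, 0, 0, 0.05, -0.0007, -0.004, 0.007, 255, 0, 0, 0.06, -0.0007, -0.005, 0.007, 255])

```text
t: 14.45
tool_pos: [557.9, -176.9, 117.6]
eef_rot: [-0.0, -0.02, 1.0, -0.0]
force: [-1.0, 0.9, 0.3]
opening: 0.197
finger_force: 59.6
```

```bash
python3 s.py
```

```text
14.45 [ 557.92 -176.88  117.6 ] yaw 3.1825 [-1.    0.95  0.32] [ 0.037  0.324 -0.075] j6 -0.474
```

Call:
arm_command(motion=[0, 0, 0.01, 0, -0.001, 0.002, 255, 0, 0, 0.02, 0, -0.002, 0.002, 255, 0, 0, 0.03, 0, -0.003, 0.002, 255, 0, 0, 0.04, 0.0005, -0.004, 0.002, 255, 0, 0, 0.05, 0.001, -0.005, 0.002, 255])

```text
t: 14.95
tool_pos: [557.8, -177.7, 117.6]
eef_rot: [-0.0, -0.177, 0.984, 0.0]
force: [-0.5, -0.7, -1.9]
opening: 0.19
finger_force: 59.5
```

```bash
python3 s.py
```

```text
14.95 [ 557.81 -177.7   117.63] yaw 3.4967 [-0.5  -0.73 -1.89] [ 0.016  0.353 -0.185] j6 -0.789
```

Call:
arm_command(motion=[0, 0, 0.01, 0.001, -0.001, 0, 255, 0, 0, 0.02, 0.0015, -0.002, 0, 255, 0, 0, 0.03, 0.002, -0.0025, 0, 255, 0, 0, 0.04, 0.0025, -0.003, 0, 255, 0, 0, 0.05, 0.003, -0.004, 0, 255])

```text
t: 15.45
tool_pos: [558.0, -178.5, 117.6]
eef_rot: [-0.001, -0.328, 0.945, 0.0]
force: [-1.6, 0.7, -1.5]
opening: 0.197
finger_force: 59.5
```

```bash
python3 s.py
```

```text
15.45 [ 558.02 -178.53  117.6 ] yaw 3.8103 [-1.61  0.68 -1.5 ] [ 0.071  0.541 -0.251] j6 -1.104
```

Call:
arm_command(motion=[0, 0, 0.01, 0, -0.0005, 0, 255, 0, 0, 0.02, 0, -0.001, 0, 255, 0, 0, 0.03, 0.001, -0.0015, 0, 255, 0, 0, 0.04, 0.002, -0.002, 0, 255, 0, 0, 0.05, 0.003, -0.0025, 0, 255])

```text
t: 15.95
tool_pos: [558.5, -179.2, 117.6]
eef_rot: [-0.001, -0.472, 0.882, 0.0]
force: [-3.5, -0.1, -0.7]
opening: 0.197
finger_force: 59.6
```

```bash
python3 s.py
cat > ptr.py <<'E'
from h import *
A=np.array([560.3,-178])
for n in("top","scene","wrist"):
    c,p=grab(n); out=[]
    A2=A+([-4.5,4] if n=="top" else [0,0])
    for a in np.arange(-0.3,2.0,0.1):
        th=1.21+a
        s=[]
        for r in(38,44,50):
            q=proj(c,(A2[0]+r*np.cos(th),A2[1]+r*np.sin(th),52));x,y=np.round(q).astype(int)
            s.append(int(p[y,x].mean()) if 0<=x<640 and 0<=y<400 else -1)
        out.append(f"{a:.1f}:"+"/".join(map(str,s)))
    print(n," ".join(out))
E
python3 ptr.py
```

```text
15.95 [ 558.49 -179.2   117.61] yaw 4.1244 [-3.5  -0.1  -0.72] [-0.088  0.703 -0.201] j6 -1.419
top -0.3:237/238/239 -0.2:237/237/239 -0.1:235/236/237 0.0:236/235/234 0.1:237/238/237 0.2:238/238/237 0.3:236/235/236 0.4:237/237/237 0.5:240/237/236 0.6:170/207/246 0.7:44/41/42 0.8:33/74/74 0.9:227/229/240 1.0:238/239/236 1.1:238/237/238 1.2:238/237/237 1.3:238/237/236 1.4:238/236/237 1.5:237/238/236 1.6:237/237/236 1.7:237/237/237 1.8:238/237/235 1.9:125/243/236
scene -0.3:248/251/251 -0.2:249/251/250 -0.1:250/251/242 0.0:249/249/218 0.1:247/250/242 0.2:251/251/250 0.3:251/251/251 0.4:246/251/250 0.5:246/245/245 0.6:193/191/189 0.7:119/120/119 0.8:119/177/177 0.9:176/177/239 1.0:239/240/239 1.1:239/250/250 1.2:250/251/251 1.3:251/251/250 1.4:246/251/251 1.5:212/250/250 1.6:212/247/250 1.7:148/223/250 1.8:112/157/226 1.9:111/114/170
wrist -0.3:216/240/239 -0.2:145/255/244 -0.1:142/135/249 0.0:140/138/135 0.1:138/134/0 0.2:20/14/86 0.3:111/109/116 0.4:106/114/15 0.5:114/33/42 0.6:23/18/109 0.7:40/106/93 0.8:143/94/89 0.9:147/255/252 1.0:243/250/250 1.1:248/251/250 1.2:250/250/250 1.3:249/249/251 1.4:248/250/248 1.5:249/249/247 1.6:248/248/245 1.7:246/248/246 1.8:248/248/248 1.9:248/246/249
```

Call:
arm_command(motion=[0, 0, 0.01, -0.002, 0, 0, 255, 0, 0, 0.02, -0.002, 0, 0, 255, 0, 0, 0.03, -0.002, -0.001, 0, 255, 0, 0, 0.04, -0.001, -0.001, 0, 255, 0, 0, 0.05, -0.001, -0.001, 0, 255, 0, 0, 0.06, 0, -0.001, 0, 255, 0, 0, 0.07, 0, -0.001, 0, 255])

```text
t: 16.8
tool_pos: [559.2, -179.7, 117.6]
eef_rot: [-0.001, -0.652, 0.758, -0.0]
force: [-0.8, -1.6, -4.0]
opening: 0.193
finger_force: 59.3
```

```bash
python3 s.py; sed -i 's/("top","scene","wrist")/("top",)/;s/arange(-0.3,2.0,0.1)/arange(0.6,1.9,0.05)/;s/:.1f/:.2f/' ptr.py; python3 ptr.py
```

```text
16.8 [ 559.23 -179.73  117.6 ] yaw 4.5631 [-0.79 -1.63 -4.04] [-0.464  0.42  -0.239] j6 -1.857
top 0.60:236/235/236 0.65:235/234/236 0.70:235/235/236 0.75:235/236/238 0.80:236/236/240 0.85:236/238/238 0.90:236/237/237 0.95:239/239/237 1.00:242/243/237 1.05:229/243/241 1.10:146/158/193 1.15:56/44/46 1.20:47/44/46 1.25:47/43/46 1.30:54/55/34 1.35:217/215/242 1.40:217/228/238 1.45:241/239/236 1.50:238/238/236 1.55:238/238/237 1.60:237/237/236 1.65:237/237/235 1.70:237/237/237 1.75:237/237/236 1.80:237/237/236 1.85:237/237/236
```

Call:
arm_command(motion=[0, 0, 0.01, 0, 0, -0.001, 255, 0, 0, 0.02, 0, -0.0005, -0.001, 255, 0, 0, 0.03, 0.001, -0.0005, -0.001, 255, 0, 0, 0.04, 0.001, -0.0005, -0.001, 255])

```text
t: 17.25
tool_pos: [559.7, -179.9, 117.6]
eef_rot: [0.0, 0.742, -0.67, 0.0]
force: [-0.1, -2.0, -3.5]
opening: 0.195
finger_force: 59.3
```

```bash
python3 s.py;  python3 ptr.py
```

```text
17.25 [ 559.69 -179.94  117.58] yaw -1.4696 [-0.11 -1.99 -3.5 ] [-0.499  0.328 -0.263] j6 -2.108
top 0.60:155/219/224 0.65:167/240/238 0.70:167/238/237 0.75:148/237/238 0.80:149/243/240 0.85:149/243/238 0.90:151/164/237 0.95:149/229/237 1.00:150/243/236 1.05:147/243/238 1.10:147/239/238 1.15:227/237/236 1.20:243/237/237 1.25:243/239/236 1.30:230/246/239 1.35:115/230/228 1.40:115/97/62 1.45:43/46/46 1.50:45/46/46 1.55:45/43/75 1.60:52/76/222 1.65:235/236/239 1.70:242/242/237 1.75:242/238/237 1.80:238/237/236 1.85:237/237/236
```

Call:
arm_command(motion=[0, 0, 0.004, 0, -0.001, 0, 255, 0, 0, 0.008, 0, -0.001, 0, 255, 0, 0, 0.008, 0, -0.001, 0, 255])

```text
t: 17.6
tool_pos: [559.8, -179.9, 117.6]
eef_rot: [0.0, 0.759, -0.652, 0.0]
force: [-1.2, -0.6, -4.3]
opening: 0.196
finger_force: 59.1
```

```bash
python3 s.py
```

```text
17.6 [ 559.76 -179.85  117.61] yaw -1.4194 [-1.23 -0.56 -4.31] [-0.679  0.142 -0.083] j6 -2.158
```

Call:
arm_command(motion=[0, 0, 0.002, 0, 0, 0, 255, 0, 0, 0.004, 0, 0, 0, 255, 0, 0, 0.004, 0, 0, 0, 255])

```text
t: 17.9
tool_pos: [559.7, -179.7, 117.6]
eef_rot: [0.0, 0.767, -0.642, 0.0]
force: [-0.2, -2.8, -5.4]
opening: 0.194
finger_force: 59.0
```

```bash
python3 s.py;python3 ptr.py
```

```text
17.9 [ 559.75 -179.75  117.62] yaw -1.3937 [-0.16 -2.84 -5.35] [-0.894  0.04  -0.197] j6 -2.184
top 0.60:51/49/45 0.65:89/39/8 0.70:89/103/217 0.75:145/223/244 0.80:151/244/240 0.85:151/244/238 0.90:152/168/238 0.95:153/168/238 1.00:153/162/237 1.05:153/162/238 1.10:153/159/238 1.15:154/224/237 1.20:149/224/237 1.25:149/240/237 1.30:228/240/236 1.35:236/239/236 1.40:236/243/247 1.45:104/141/165 1.50:39/52/61 1.55:39/45/46 1.60:47/46/39 1.65:38/37/166 1.70:168/167/240 1.75:168/242/238 1.80:245/238/236 1.85:241/238/236
```

Call:
arm_command(motion=[0, 0, 0.002, 0, -0.002, -0.0015, 255, 0, 0, 0.003, 0, -0.003, -0.002, 255, 0, 0, 0.003, 0, -0.003, -0.002, 255])

```text
t: 18.25
tool_pos: [559.8, -180.0, 117.6]
eef_rot: [-0.0, 0.773, -0.634, 0.0]
force: [-0.5, -2.1, -2.3]
opening: 0.196
finger_force: 59.4
```

```bash
python3 s.py;python3 ptr.py
```

```text
18.25 [ 559.84 -180.03  117.56] yaw -1.3746 [-0.48 -2.06 -2.3 ] [-0.494  0.15  -0.179] j6 -2.204
top 0.60:42/51/54 0.65:52/47/33 0.70:52/27/100 0.75:151/206/229 0.80:150/247/243 0.85:150/245/238 0.90:152/169/237 0.95:152/169/237 1.00:152/163/238 1.05:154/163/239 1.10:153/146/238 1.15:154/224/237 1.20:150/224/237 1.25:150/240/236 1.30:159/241/236 1.35:151/239/236 1.40:151/243/243 1.45:128/181/233 1.50:49/66/86 1.55:49/49/45 1.60:41/47/44 1.65:38/43/52 1.70:100/51/244 1.75:100/243/240 1.80:229/239/236 1.85:227/238/236
```

Call:
arm_command(motion=[0, 0, 0.002, 0, 0, 0, 255, 0, 0, 0.003, 0, 0, 0, 255, 0, 0, 0.003, 0, 0, 0, 255])

```text
t: 18.6
tool_pos: [559.9, -180.1, 117.5]
eef_rot: [-0.0, 0.779, -0.627, 0.0]
force: [0.3, -1.5, 0.4]
opening: 0.2
finger_force: 59.6
```

```bash
python3 s.py;python3 ptr.py
```

```text
18.6 [ 559.88 -180.07  117.54] yaw -1.3557 [ 0.28 -1.53  0.39] [-0.421  0.137 -0.123] j6 -2.223
top 0.60:45/51/61 0.65:41/49/50 0.70:41/44/19 0.75:164/108/157 0.80:170/229/245 0.85:170/246/239 0.90:151/169/237 0.95:153/232/237 1.00:153/170/237 1.05:154/170/239 1.10:154/150/240 1.15:155/146/238 1.20:154/146/239 1.25:154/226/237 1.30:150/225/236 1.35:154/242/236 1.40:154/244/240 1.45:141/231/248 1.50:48/99/124 1.55:48/57/47 1.60:42/45/46 1.65:40/45/38 1.70:42/33/238 1.75:42/245/241 1.80:139/241/236 1.85:148/238/236
```

Run:
```python
from h import *
c,p=grab("top","t9.png")
cv2.imwrite("pics/t9c.png",cv2.resize(p[145:235,385:485],None,fx=6,fy=6,interpolation=cv2.INTER_CUBIC))
```

```text
(no output)
```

View pics/t9c.png

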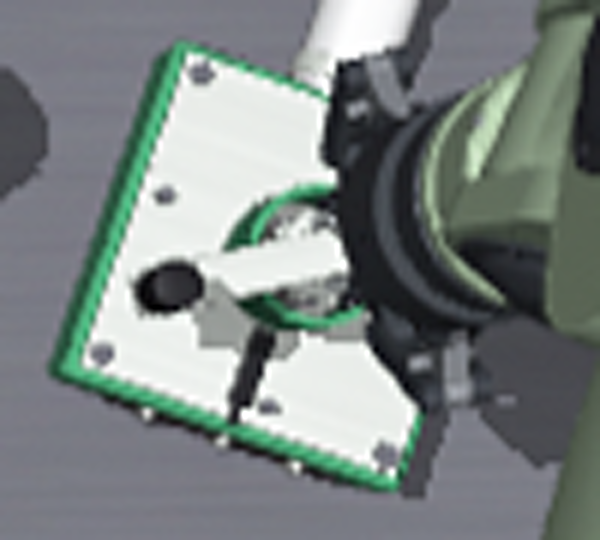

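```bash
cat > pf.py <<'E'
from h import *
def run(p,c):
    ys,xs=np.mgrid[203:213,420:432]  # pointer window (top image), weighted darkness
    w=np.clip(200-p[203:213,420:432].mean(2),0,160)
    P=[]
    for r in range(10):
        row=w[r].copy(); j=row.argmax(); lo=max(j-4,0);row[:lo]=0;row[j+4:]=0
        P.append(onz(c,((row*xs[r]).sum()/row.sum(),203+r),52)[:2])
    P=np.array(P);d=P[-1]-P[0];u,s,v=np.linalg.svd(P-P.mean(0));d=v[0]*np.sign(v[0]@d)
    print("ptr dir",np.arctan2(d[1],d[0]).round(4),"mid",P.mean(0).round(2))
c=camera_params("top")
if __name__=="__main__":
    import sys
    run(cv2.imread(sys.argv[1]) if len(sys.argv)>1 else grab("top")[1],c)
    e=[onz(c,(385+x/6,145+y/6),50) for x,y in[(180,45),(60,370),(400,490)]]
    a=e[1]-e[0];b=e[2]-e[1];print("box -x",np.arctan2(a[1],a[0]),np.arctan2(b[1],b[0])-np.pi/2+2*np.pi-2*np.pi)
E
python3 pf.py pics/t9.png
```

```text
ptr dir 2.8055 mid [ 510.21 -158.93]
box -x 2.7698148082023755 -3.4934484261174417
```

Call:
arm_command(motion=[0, 0, 0.002, 0, -0.001, 0, 255, 0, 0, 0.004, 0, -0.001, 0, 255, 0, 0, 0.004, 0, -0.001, 0, 255])

```text
t: 19.0
tool_pos: [559.9, -180.3, 117.5]
eef_rot: [-0.0, 0.787, -0.617, 0.0]
force: [0.7, -0.3, 0.7]
opening: 0.198
finger_force: 59.8
```

```bash
python3 s.py;python3 pf.py
```

```text
19.0 [ 559.94 -180.27  117.5 ] yaw -1.3304 [ 0.71 -0.3   0.67] [-0.28   0.027 -0.19 ] j6 -2.248
ptr dir 2.8695 mid [ 510.19 -160.18]
box -x 2.7698148082023755 -3.4934484261174417
```

Call:
arm_command(motion=[0, 0, 0.002, 0, 0, 0, 255, 0, 0, 0.004, 0, 0, 0, 255, 0, 0, 0.004, 0, 0, 0, 255])

```text
t: 19.35
tool_pos: [559.9, -180.4, 117.5]
eef_rot: [-0.0, 0.794, -0.607, 0.0]
force: [0.7, -0.1, 2.5]
opening: 0.199
finger_force: 60.0
```

```bash
python3 s.py;python3 pf.py|head -1
```

```text
19.35 [ 559.93 -180.36  117.46] yaw -1.3057 [ 0.75 -0.15  2.53] [-0.182 -0.067 -0.312] j6 -2.273
ptr dir 2.9006 mid [ 510.18 -161.05]
```

Call:
arm_command(motion=[0, 0, 0.0015, 0, 0, 0.002, 255, 0, 0, 0.003, 0, 0, 0.003, 255, 0, 0, 0.003, 0, 0, 0.003, 255])

```text
t: 19.7
tool_pos: [559.8, -180.3, 117.5]
eef_rot: [-0.0, 0.8, -0.6, -0.0]
force: [2.8, -0.5, -2.6]
opening: 0.196
finger_force: 59.6
```

```bash
python3 s.py;python3 pf.py|head -1
```

```text
19.7 [ 559.76 -180.31  117.55] yaw -1.2872 [ 2.8  -0.51 -2.6 ] [-0.277 -0.467 -0.627] j6 -2.292
ptr dir 2.9251 mid [ 510.18 -161.07]
```

Call:
arm_command(motion=[0, 0, -0.004, 0, 0, 0, 255, 0, 0, -0.006, 0, 0, 0, 255, 0, 0, -0.006, 0, 0, 0, 255])

```text
t: 20.05
tool_pos: [559.5, -180.2, 117.6]
eef_rot: [0.0, 0.789, -0.615, -0.0]
force: [2.8, -1.0, -5.3]
opening: 0.2
finger_force: 59.0
```

```bash
python3 s.py;python3 pf.py|head -1
```

```text
20.05 [ 559.52 -180.2   117.6 ] yaw -1.3244 [ 2.78 -1.01 -5.34] [-0.29  -0.576 -0.111] j6 -2.254
ptr dir 2.9142 mid [ 510.18 -160.93]
```

Call:
arm_command(motion=[0, 0, 0, 0.003, -0.001, -0.001, 255, 0, 0, 0, 0.003, -0.001, -0.001, 255, 0, 0, 0, 0.003, -0.001, -0.001, 150, 0, 0, 0, 0.003, -0.001, -0.001, 80, 0, 0, 0, 0.003, -0.001, -0.001, 0, 0, 0, 0, 0.003, -0.001, -0.001, 0, 0, 0, 0, 0.003, -0.001, -0.001, 0, 0, 0, 0, 0.003, -0.001, -0.001, 0, 0, 0, 0, 0.003, -0.001, -0.001, 0])

```text
t: 21.0
tool_pos: [560.3, -180.5, 117.7]
eef_rot: [-0.0, 0.789, -0.615, 0.0]
force: [0.2, 0.3, 0.4]
opening: 0.999
finger_force: 0.0
```

Call:
arm_command(motion=[0, 0, 0, 0, 0, 0.04, 0, 0, 0, 0, 0, 0, 0.12, 0, 0, 0, 0, 0, 0, 0.25, 0, 0, 0, 0, 0, 0, 0.4, 0, 0, 0, 0, 0, 0, 0.55, 0, 0, 0, 0, 0, 0, 0.65, 0, 0, 0, 0, 0, 0, 0.7, 0, 0, 0, 0, 0, 0, 0.7, 0])

```text
t: 21.8
tool_pos: [561.0, -180.9, 259.4]
eef_rot: [-0.0, 0.789, -0.615, 0.001]
force: [0.2, 1.1, 0.9]
opening: 1.002
finger_force: 0.0
```

```bash
python3 s.py;python3 pf.py|head -1
python3 - <<'E'
from h import *
# wrist check of crank height/position: knob & weight extents
c,p=grab("wrist","w9.png");o=get_obs()
y=2*np.arctan2(o['eef_rot'][2],o['eef_rot'][1]);t=o['tool_pos'];u=np.array([np.cos(y),np.sin(y)])
for z in(134,154):
  for nm,L,h in(("weight",42,12),("knob",-78,46)):
    q=t[:2]+L*u;print(z,nm,proj(c,(*q,z+h)))
g=p.astype(int);bk=(g.max(2)<70).astype(np.uint8);n,l,s,ce=cv2.connectedComponentsWithStats(bk)
for i in range(1,n):
    if s[i,4]>100 and s[i,4]<3000:print(s[i],ce[i])
m=(g.min(2)>225).astype(np.uint8)
for r in range(100,300,12):
    x=np.where(m[r,270:370])[0]+270;print(r,(x.min(),x.max()) if len(x) else 0,end=" ")
E
```

```text
21.8 [ 561.02 -180.88  259.36] yaw -1.3246 [0.18 1.12 0.89] [-0.092  0.001 -0.021] j6 -2.254
ptr dir 2.8913 mid [ 510.18 -161.02]
134 weight [318.4057051  142.40770028]
134 knob [318.28666196 300.36088105]
154 weight [318.41852824 145.78311731]
154 knob [318.28989425 316.70062287]
[599   0  41  29 617] [626.0923825    9.79254457]
[197  55  83  61 916] [243.53820961  84.97161572]
[ 299   54  110   92 1991] [348.45856354  91.48618785]
[328 171  15  33 135] [337.11111111 188.6962963 ]
[293 173  14  30 116] [297.39655172 188.05172414]
[344 187  26  21 203] [355.55665025 196.96059113]
[ 147  208   55   53 1084] [179.06549815 229.95756458]
[ 304  264   83   44 1286] [331.47744946 282.64774495]
100 (np.int64(289), np.int64(322)) 112 (np.int64(281), np.int64(326)) 124 (np.int64(273), np.int64(360)) 136 (np.int64(270), np.int64(369)) 148 (np.int64(270), np.int64(369)) 160 (np.int64(270), np.int64(369)) 172 (np.int64(270), np.int64(369)) 184 (np.int64(270), np.int64(369)) 196 (np.int64(270), np.int64(326)) 208 (np.int64(270), np.int64(364)) 220 (np.int64(286), np.int64(354)) 232 (np.int64(305), np.int64(345)) 244 (np.int64(308), np.int64(336)) 256 (np.int64(308), np.int64(314)) 268 0 280 0 292 0
```

```bash
python3 -c "
from workcell import *
print(finish_job())"
```

```text
the job is handed in; nothing more can be done
None
```

The job is handed in: the crank is fully home on the spindle, the pointer is at the open stop, and the gripper is clear; it finished at about 22 s. When I hit the stop, torque rose briefly to 0.63 N m (I estimate about 50 N of contact force) and I backed off at once.

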